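Hold a core blade in the checking box's guard slot

ROBOT

A 7-joint arm with a two-finger parallel gripper is mounted at the origin on the work surface; the furniture and walls round the work are solid. World frame = base frame: x ahead of the robot, y to its left, z up, the work surface at z = 0. Lengths are in mm, angles in rad, forces in N, time in s.
With the tool pointing down it reaches from about 400 to 875 mm from the base axis. Payload 4.4 kg.
Tool frame: the origin (TCP) lies at the very end of the fingers, on their centre line; the grasp point (between the pads) lies 19 mm behind it; z points along the fingers, y is the direction in which the jaws open and shut (so a half turn about z gives the same grasp; the last joint's range is limited). The gripper opens to 85 mm and grips with 20 to 120 N. Pads are 22 mm wide; open, the fingers measure 114 mm over their backs; the gripper's body (76 mm by 85 mm) begins 54 mm behind the grasp point. The pads swing forward as they close: fully open they stand 13 mm farther back than shut.
Start: joints at [1.149, 0.628, 0.038, 1.517, -0.027, 0.996, -0.02], TCP at [226.449, -609.293, 231.313] pointing down, gripper open.
Joint ranges: [-3.06, 3.06], [-0.37, 2.12], [-1.25, 1.32], [0.18, 2.47], [-1.1, 4.24], [0.23, 1.98], [-2.94, 2.94]. Speed limits (rad/s): [2.57, 2.57, 3.14, 3.14, 3.14, 3.14, 3.14].

INTERFACE

Orientations are given as [roll, pitch, yaw] about the fixed x, y, z axes, in that order (R = Rz(yaw) Ry(pitch) Rx(roll)).
In Python, from cell import ctrl gives the robot as it stands.
- The arm moves only by the shell command python3 -m crank 'ROWS' [OPENING]. ROWS is JSON, a list that holds one entry, the list of rows, each a list of 6 numbers: the shift along the tool's x, y, z in units of 30 mm (1.0 is 30 mm), then the turn, a rotation vector about the tool's x, y, z in units of 6 degrees (1.0 is 6 degrees). In form: [[[tx, ty, tz, rx, ry, rz], ...]]. A call has 1 to 12 rows; each row shifts and turns the pose as measured when the row begins, along the tool's axes as they then stand; what a row does not reach is not made up. A row lasts 1/12 s, in which the tool goes at most 41.7 mm and 7.16 degrees, less where a joint would pass 70% of its speed; a pose out of reach is approached as far as the arm can. A call is refused whole if a number of a shift passes 1 or a number of a turn 1, either way. A call with a gripper value outside its range is refused whole. OPENING is the gripper command: -1 is fully open, 1 is shut, values between are in proportion, set as the call begins (- or left out, the last holds). The fingers move at their own pace and stop on an object; the grip force is fixed at half the most. Time passes only in rows, so rows that do not move let the fingers close. It gives the time, the measured TCP pose, the force and the opening at its end, in the units of the state.
- ctrl.read_state(): the state, without advancing time (a new reading comes with each control period).
- ctrl.get_image(name): name is "scene" or "top" or "wrist"; returns a dict with "color" (400x640x3 uint8, red, green, blue), "depth" (400x640 float32, mm along the optical axis (not along the pixel's ray), 0 where there is no reading), "camera_matrix" (3x3 intrinsics, pixels), "R" (3x3) and "t" (3): a world point X has camera coordinates R X + t. Camera axes: x right, y down, z forward; pixel columns grow to the right and rows downward; lengths in mm; the calibration is good to about 2 mm. A picture is of the moment at which its call begins.
- ctrl.finish_job(): hands the job in, once; it reports no verdict.
Trained networks look in a picture, given as the dict that the camera call returned (one of the last four; its "shot" number tells which), for a name from the list of things; names that differ only in an ending like _2 or _b are one class to them, and where a whole thing is asked for, a point or a joint stands for the part that bears it (a point fixed in the world has none). Each returns a list of dicts, best first, with "conf" (0 to 1); they miss things now and then, are a little off and sometimes report something else, mostly with a low value. They report only what shows in the picture. A call takes as long as a camera call.
- ctrl.search_frame(query, picture): "extent" ([centre column, centre row, width, height] in pixels, round what is visible of it).
The state is a dict: "clock": time; "qpos": joint angles; "qd": joint speeds; "tau": joint torques, N m; "eef_pos": TCP position; "tool_rot": TCP orientation; "force": force on the tool from outside, world axes, zero at the start; "torque": the same for the moment, N m; "width": finger opening in mm.
Only numpy, scipy, OpenCV 4.12 (cv2) and the standard library are available. Lean on these libraries where they do the work, as an engineer would, in place of code of your own. Each camera call takes 0.05 s, during which the arm holds its last target. There are 200 camera calls.

TASK

Draw the core blade with the blue grip out of the wooden rack, turn it so that its notched edge faces the red dot on the green checking box, and lower it upright through the narrow slot in the box's black bezel, without forcing it, until the white line on the blade is level with the top of the bezel. Finish while holding it there: keep hold of the grip, with the blade hanging from your grip and not resting on the box, and leave the yellow spare blade standing in the rack.

Things in the scene. Friction and masses are not known exactly. Their poses are not given: they have to be found in the camera images.
- blade_grip (a point): Centre of the blue grip of the notched blade, which stands upright in the rack (0.12 kg). Grip 14 mm along x, 28 mm along y, 40 mm high (z up); take it across the 14 mm. Below it a steel blade 8 mm thick (x), 24 mm wide (y), 70 mm long: tip 90 mm below this point. The +y edge is notched; a white pip on the grip's top lies to that side. White line round the blade 50 mm below this point.
- notch_line (a point): Point on the notched edge of the blue-gripped blade at the height of the white line: 12 mm along +y from the blade's axis, 50 mm below the grip centre. Same axes as blade_grip.
- spare_grip (a point): Centre of the yellow grip of the spare blade: same size and shape as the blue one, edges plain. It stands in the other pocket of the rack and stays there.
- rack: Wooden rack fixed to the bench, 60 x 136 x 45 mm; origin at the centre of its underside, z up. Two pockets, centres at y = +32 and -32 mm, each 12 mm (x) by 28 mm (y), open above, floor 8 mm over the bench. The blades stand on the pocket floors, their x and y along the rack's. Either pocket may hold the blue one.
- slot (a point): Centre of the slot at the top face of the black bezel, 118 mm above the bench. x across the slot, y along it, z up. Throat 10 mm (x) by 26 mm (y), from 4 to 12 mm below this point; above it a 45-degree lead-in, 18 x 34 mm at the top. The red dot is 45 mm along +y from here.
- checker: Green checking box fixed to the bench, 130 x 130 mm, aluminium top plate 112 mm above the bench, on it the raised black bezel, 36 mm (x) by 54 mm (y). Origin at the centre of its underside, right below the slot; same axes as slot. Hollow below the slot down to 20 mm above the bench.

How it is judged:
By the outcome, as a careful person would: the job done as asked, in the order asked, and still so for the second after the job is handed in, while the arm keeps its last pose, push and grip.
It also fails if it takes over 38 s, if anything falls off the work surface, if the arm or the gripper's body presses on something with over 40 N, if the wrist force passes 120 N, or if a joint passes its speed limit or range.

## Working session

There is one attempt and no reset: what is moved stays moved. The work goes in short steps, Python scripts to look and compute and a shell command to move; the robot and the scene stay as the last step left them, time stands still between calls to the robot, and variables do not carry over. Pictures are saved under pics/ and viewed, about 8 in all and at most 12, crops included, and the job is handed in when it is done.

```bash
ls; mkdir -p pics
cat > look.py <<'E'
import numpy as np, cv2
from cell import ctrl
def shot(n): return ctrl.get_image(n)
def save(p,name,crop=None,s=1):
    c=cv2.cvtColor(p["color"],cv2.COLOR_RGB2BGR)
    if crop: c=c[crop[1]:crop[3],crop[0]:crop[2]]
    cv2.imwrite("pics/"+name,cv2.resize(c,None,fx=s,fy=s,interpolation=cv2.INTER_CUBIC) if s!=1 else c)
def P(p): return p["camera_matrix"]@np.c_[p["R"],p["t"]]
def proj(p,X):
    h=P(p)@np.r_[X,1]; return h[:2]/h[2]
def back(p,uv,z=None,depth=None):
    K=p["camera_matrix"];R=p["R"];t=p["t"]
    d=np.linalg.inv(K)@np.r_[uv,1.]
    C=-R.T@t; r=R.T@d
    if z is not None: return C+r*(z-C[2])/r[2]
    if depth is None: depth=p["depth"][int(round(uv[1])),int(round(uv[0]))]
    return C+r*depth
def tri(p1,a,p2,b):
    h=cv2.triangulatePoints(P(p1),P(p2),np.float64(a).reshape(2,1),np.float64(b).reshape(2,1))[:,0]; return h[:3]/h[3]
E
python3 - <<'E'
from look import *
s=ctrl.read_state(); print(s)
ps={n:shot(n) for n in("scene","top","wrist")}
for n,p in ps.items():
    print(n,"cam at",-p["R"].T@p["t"], "f",p["camera_matrix"][0,0]); save(p,n+"0.png")
    for q in ("blade_grip","spare_grip","rack","slot","checker"):
        for r in ctrl.search_frame(q,p)[:2]: print(n,q,r)
big=np.vstack([ps[n]["color"] for n in("scene","top")]); cv2.imwrite("pics/a.png",cv2.resize(cv2.cvtColor(big,cv2.COLOR_RGB2BGR),(480,600)))
E
```

```text
pics
{'clock': 0.0, 'qpos': array([ 1.14920212,  0.62929512,  0.03845019,  1.51840317, -0.02701956,
        0.9962542 , -0.02000813]), 'qd': array([ 0.00156563, -0.0008673 ,  0.00062218, -0.00142901, -0.00058319,
       -0.00045511, -0.00018789]), 'tau': array([ 6.23915912e-04, -5.63393712e+01,  1.22600421e+00, -1.93445367e+01,
        1.09008720e-02,  1.04713239e-02,  3.32365653e-05]), 'eef_pos': array([ 226.22799626, -608.69521004,  230.4110179 ]), 'tool_rot': array([-3.13975089e+00,  1.05881688e-05,  3.55767989e-01]), 'force': array([0.49047829, 0.50766596, 0.13538385]), 'torque': array([-0.00201455,  0.01894202, -0.00759907]), 'width': 85.46893116406146}
scene cam at [132.23660877 520.12469534 521.69039619] f 363.74817506333335
scene blade_grip {'extent': [269.4, 265.4, 14.4, 38.8], 'conf': 0.87}
scene spare_grip {'extent': [284.6, 245.9, 12.4, 37.0], 'conf': 0.8}
scene slot {'extent': [332.5, 197.4, 66.7, 67.7], 'conf': 0.88}
scene checker {'extent': [331.5, 196.7, 66.7, 61.0], 'conf': 0.87}
top cam at [ 341.59416776 -116.18094468  920.59662361] f 376.7636048138767
top blade_grip {'extent': [216.9, 221.4, 23.4, 13.2], 'conf': 0.51}
top spare_grip {'extent': [246.9, 212.4, 20.2, 8.8], 'conf': 0.44}
top rack {'extent': [238.1, 220.4, 61.6, 36.9], 'conf': 0.73}
top slot {'extent': [361.2, 182.0, 64.6, 66.8], 'conf': 0.8}
top checker {'extent': [361.3, 181.8, 62.0, 69.0], 'conf': 0.71}
wrist cam at [ 290.72195581 -584.71715103  372.80648763] f 292.43667166139886
```

Run:
```python
from look import *
a=cv2.imread("pics/scene0.png");b=cv2.imread("pics/top0.png")
A=cv2.resize(a[140:300,220:380],(400,400),interpolation=cv2.INTER_CUBIC)
B=cv2.resize(b[120:280,190:410],(550,400),interpolation=cv2.INTER_CUBIC)
B=B[:,:400] if 0 else B
cv2.imwrite("pics/a.png",a); cv2.imwrite("pics/b.png",np.hstack([cv2.resize(A,(338,338)),cv2.resize(B,(460,338))]))
```

```text
(no output)
```

View pics/b.png

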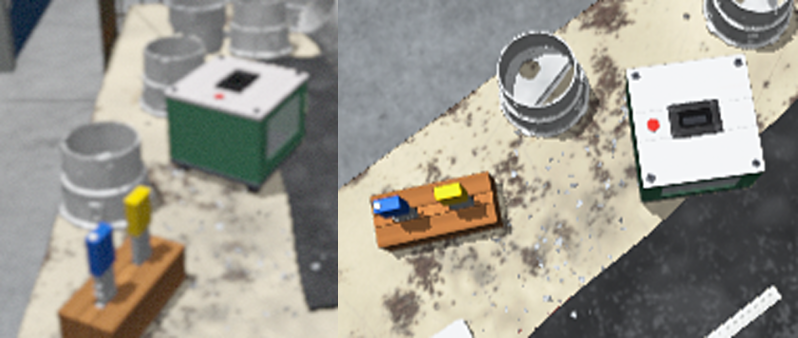

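View pics/a.png

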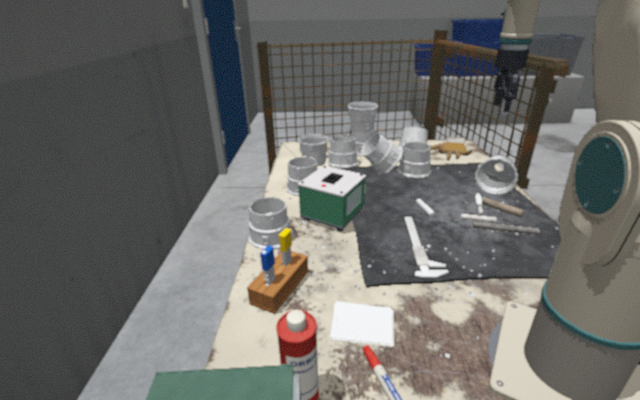

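The scene view shows the blue grip at about (269,265) and the yellow one at (285,245). The green box with the bezel is at about (332,180). In the top view the white pip is at the outer (left) end of the blue grip, and the red dot is left of the bezel.

```bash
cat >> look.py <<'E'
def seg(p,kind,roi):
    h=cv2.cvtColor(p["color"],cv2.COLOR_RGB2HSV).astype(int);H,S,V=h[...,0],h[...,1],h[...,2]
    m={"blue":(H>100)&(H<130)&(S>120)&(V>60),"yellow":(H>20)&(H<35)&(S>150)&(V>100),"red":((H<8)|(H>172))&(S>110)&(V>100),
       "dark":(V<75),"white":(S<60)&(V>150),"wood":(H>5)&(H<20)&(S>120)}[kind].astype(np.uint8)
    k=np.zeros_like(m);k[roi[1]:roi[3],roi[0]:roi[2]]=1;m*=k
    n,l,st,c=cv2.connectedComponentsWithStats(m)
    i=1+np.argmax(st[1:,4]); return l==i,c[i],st[i]
E
python3 - <<'E'
from look import *
sc,tp=shot("scene"),shot("top")
o={}
for n,p,r in(("scene",sc,dict(blue=(255,240,285,285),yellow=(275,222,298,270),red=(312,170,332,195),dark=(318,166,350,188))),
             ("top",tp,dict(blue=(200,205,235,235),yellow=(230,200,262,225),red=(330,168,350,190),dark=(344,160,375,188)))):
    for k,roi in r.items():
        m,c,st=seg(p,k,roi); o[n,k]=c; 
        rect=cv2.minAreaRect(np.argwhere(m)[:,::-1].astype(np.float32))
        print(n,k,c.round(1),st,[np.round(x,1) for x in rect], "backdepth med",np.median([back(p,q[::-1]) for q in np.argwhere(m) if p["depth"][tuple(q)]>0],axis=0).round(1))
for k in("blue","yellow","red","dark"):
    X=tri(sc,o["scene",k],tp,o["top",k]); print(k,"tri",X.round(1),"reproj err",(proj(tp,X)-o["top",k]).round(2))
for k,z in(("red",112),("dark",118)): print(k,back(sc,o["scene",k],z=z).round(1),back(tp,o["top",k],z=z).round(1))
# top surface of grips via depth
for k,roi in(("blue",(200,205,235,235)),("yellow",(230,200,262,225))):
    m,c,st=seg(tp,k,roi)
    X=np.array([back(tp,q[::-1]) for q in np.argwhere(m) if tp["depth"][tuple(q)]>0]); print(k,np.percentile(X[:,2],[5,25,50,75,95]).round(0)); Y=X[X[:,2]>np.percentile(X[:,2],95)-6]; print(len(Y),Y.mean(0).round(1),cv2.minAreaRect(Y[:,:2].astype(np.float32)))
m,c,st=seg(tp,"wood",(195,195,280,250));print("wood",st,cv2.minAreaRect(np.argwhere(m)[:,::-1].astype(np.float32)))
X=np.array([back(tp,q[::-1],z=45) for q in np.argwhere(m)]);print(cv2.minAreaRect(X[:,:2].astype(np.float32)))
m,c,st=seg(tp,"white",(320,140,400,230));X=np.array([back(tp,q[::-1],z=112) for q in np.argwhere(m)]);print("plate",cv2.minAreaRect(X[:,:2].astype(np.float32)))
E
```

```text
scene blue [267.4 258.1] [261 245  13  26 209] [array([267. , 257.5]), array([24.8, 11.5]), np.float64(85.6)] backdepth med [500.  114.3 102.8]
scene yellow [284.8 239.1] [279 228  12  24 209] [array([284.5, 239.5]), array([23., 11.]), np.float64(90.0)] backdepth med [505.5  53.2 105. ]
scene red [323.5 185. ] [323 185   2   1   2] [array([323.5, 185. ]), array([1., 0.]), np.float64(180.0)] backdepth med [ 551.8 -175.5  113.4]
scene dark [332.  178.1] [324 174  17   9  86] [array([332.1, 178.1]), array([ 7.5, 15.5]), np.float64(56.3)] backdepth med [ 552.5 -217.1  116.7]
top blue [215.5 217.6] [207 213  17  10 112] [array([215. , 217.5]), array([ 9., 16.]), np.float64(90.0)] backdepth med [502.9 103.5 115.6]
top yellow [242.  210.1] [236 206  13   9  87] [array([242. , 210.1]), array([ 6.5, 12.9]), np.float64(78.7)] backdepth med [511.1  45.  117. ]
top red [340.1 178.7] [338 176   6   6  25] [array([340. , 178.5]), array([4.9, 4.9]), np.float64(45.0)] backdepth med [ 553.2 -176.2  112.6]
top dark [360.4 175.6] [348 167  25  18 307] [array([360.2, 175.9]), array([15.4, 23.9]), np.flo
[... 321 characters left out ...]
548.  -212.1  118. ] [ 552.8 -221.4  118. ]
blue [ 88. 104. 116. 117. 119.]
69 [505.1 106.3 116.8] ((505.3983459472656, 107.86830139160156), (12.852828025817871, 27.816911697387695), 2.046778440475464)
yellow [ 45. 116. 117. 118. 119.]
79 [510.3  44.4 117.1] ((510.6684265136719, 44.4703369140625), (13.626583099365234, 26.813556671142578), 6.016748905181885)
wood [ 206  201   63   37 1204] ((236.46151733398438, 219.80767822265625), (27.260143280029297, 60.20765686035156), 78.69007110595703)
((504.9538879394531, 73.3724136352539), (65.41016387939453, 139.3301544189453), 4.563016414642334)
plate ((536.8568115234375, -219.2957763671875), (179.0562744140625, 203.0548858642578), 82.33675384521484)
```

```bash
cat > plan.py <<'E'
import sys,json,numpy as np
from scipy.spatial.transform import Rotation as Ro
from cell import ctrl
def go(x,y,z,yaw,n=None,roll=180,pitch=0):
    s=ctrl.read_state();p=s["eef_pos"];R=Ro.from_euler("xyz",s["tool_rot"])
    T=Ro.from_euler("xyz",[roll,pitch,yaw],degrees=True);w=(R.inv()*T).as_rotvec(degrees=True)
    d=np.array([x,y,z])-p
    m=int(np.ceil(max(np.linalg.norm(d)/29,np.abs(w).max()/5.9,1)))
    n=n or m
    rows=[np.r_[(R*Ro.from_rotvec(w*k/n,degrees=True)).inv().apply(d/n)/30,w/n/6].round(3).tolist() for k in range(n)]
    print("t",s["clock"],"pos",p.round(1),"rpy",np.degrees(s["tool_rot"]).round(2),"f",s["force"].round(1),"w",round(s["width"],1),"d",d.round(1),"need",m)
    for i in range(0,n,12): print("[["+",".join(str(r).replace(" ","") for r in rows[i:i+12])+"]]")
if __name__=="__main__":
    a=[float(v) for v in sys.argv[1:]]; go(*a[:4],n=int(a[4]) if len(a)>4 else None)
E
python3 plan.py 520 -290 290 90
python3 - <<'E'
from look import *
p=shot("wrist");s=ctrl.read_state()
print(p["R"].round(3).tolist(), p["t"])
from scipy.spatial.transform import Rotation as Ro
R=Ro.from_euler("xyz",s["tool_rot"]).as_matrix()
print("cam in tool",R.T@(-p["R"].T@p["t"]-s["eef_pos"]),"axis in tool",R.T@p["R"][2])
E
```

```text
t 1.0 pos [ 226.4 -609.3  231.3] rpy [180.    -0.    20.39] f [ 0.3 -0.9  0.5] w 85.4 d [293.6 319.3  58.7] need 16
[[[0.805,-0.411,-0.122,0.0,0.0,-0.725],[0.834,-0.348,-0.122,0.0,0.0,-0.725],[0.858,-0.284,-0.122,0.0,0.0,-0.725],[0.877,-0.218,-0.122,0.0,0.0,-0.725],[0.891,-0.151,-0.122,0.0,0.0,-0.725],[0.9,-0.083,-0.122,0.0,0.0,-0.725],[0.904,-0.014,-0.122,0.0,0.0,-0.725],[0.902,0.054,-0.122,0.0,0.0,-0.725],[0.895,0.122,-0.122,0.0,0.0,-0.725],[0.883,0.19,-0.122,0.0,0.0,-0.725],[0.866,0.256,-0.122,0.0,0.0,-0.725],[0.845,0.321,-0.122,0.0,0.0,-0.725]]]
[[[0.818,0.385,-0.122,0.0,0.0,-0.725],[0.786,0.446,-0.122,0.0,0.0,-0.725],[0.75,0.504,-0.122,0.0,0.0,-0.725],[0.71,0.559,-0.122,0.0,0.0,-0.725]]]
[[0.349, -0.937, 0.001], [-0.902, -0.336, 0.271], [-0.253, -0.095, -0.963]] [-650.02048038  -35.47027545  377.71349022]
cam in tool [  68.79624664   -0.31441372 -142.33374553] axis in tool [-2.70572000e-01  9.61095776e-04  9.62699262e-01]
```

```bash
python3 -m crank '[[[0.84,-0.39,-0.06,0,0,-0.72],[0.87,-0.32,-0.06,0,0,-0.72],[0.9,-0.25,-0.06,0,0,-0.72],[0.92,-0.19,-0.06,0,0,-0.72],[0.94,-0.12,-0.06,0,0,-0.72],[0.95,-0.05,-0.06,0,0,-0.72],[0.95,0.02,-0.06,0,0,-0.72],[0.95,0.09,-0.06,0,0,-0.72],[0.94,0.16,-0.06,0,0,-0.72],[0.92,0.23,-0.06,0,0,-0.72],[0.9,0.3,-0.06,0,0,-0.72],[0.88,0.37,-0.06,0,0,-0.72]]]' -1; python3 plan.py 553 -205 260 90
```

```text
clock: 2.05
eef_pos: [465.1, -363.4, 252.0]
tool_rot: [-3.139, 0.009, 1.286]
force: [-0.2, -0.4, -0.3]
width: 85.2
t 2.05 pos [ 465.1 -363.4  252. ] rpy [-179.85    0.51   73.67] f [-0.2 -0.4 -0.3] w 85.2 d [ 87.9 158.4   8. ] need 7
[[[0.841,0.189,-0.046,-0.005,0.011,-0.389],[0.833,0.224,-0.045,-0.005,0.011,-0.389],[0.823,0.257,-0.044,-0.005,0.011,-0.389],[0.812,0.291,-0.043,-0.005,0.011,-0.389],[0.8,0.323,-0.042,-0.005,0.011,-0.389],[0.786,0.356,-0.041,-0.005,0.011,-0.389],[0.771,0.388,-0.039,-0.005,0.011,-0.389]]]
```

```bash
python3 -m crank '[[[0.84,0.19,-0.04,0,0.01,-0.39],[0.83,0.22,-0.04,0,0.01,-0.39],[0.82,0.26,-0.04,0,0.01,-0.39],[0.81,0.29,-0.04,0,0.01,-0.39],[0.8,0.32,-0.04,0,0.01,-0.39],[0.79,0.36,-0.04,0,0.01,-0.39],[0.77,0.39,-0.04,0,0.01,-0.39],[0,0,0,0,0,0],[0,0,0,0,0,0]]]'
python3 - <<'E'
from look import *
p=shot("wrist"); np.save("w1.npy",p,allow_pickle=True); save(p,"w1.png")
print(ctrl.read_state()["eef_pos"],np.degrees(ctrl.read_state()["tool_rot"]))
for X in((553.5,-222,118),(553.5,-177,112)): print(proj(p,X))
E
```

```text
clock: 2.8
eef_pos: [561.2, -188.7, 261.4]
tool_rot: [3.139, -0.002, 1.6]
force: [-1.0, -1.5, -0.3]
width: 85.4
[ 561.47283674 -187.94440914  261.54200754] [179.77674597  -0.18305842  91.71441232]
[311.13398527 220.78913541]
[312.27686964 176.89043791]
```

View pics/w1.png

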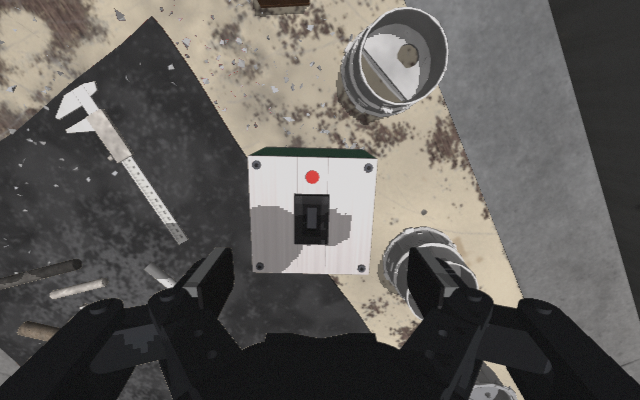

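The wrist view shows the bezel centred at about (311,219) and the dot at (312,177), 1–2 px from the predictions. Next I'll refine the slot position and yaw from it.

```bash
python3 - <<'E'
from look import *
p=np.load("w1.npy",allow_pickle=True).item()
f=lambda uv,z:back(p,np.float64(uv),z=z)
m,c,st=seg(p,"red",(295,165,330,190)); R=f(c,112.5); print("red",c,R.round(1))
h=p["color"].max(2); 
m=(h<85).astype(np.uint8);k=np.zeros_like(m);k[188:252,288:336]=1;m*=k
n,l,s,cc=cv2.connectedComponentsWithStats(m);i=1+np.argmax(s[1:,4]);m=(l==i);print(s[i])
X=np.array([f(q[::-1],118)[:2] for q in np.argwhere(m)],np.float32);print("bezel",cv2.minAreaRect(X))
print(h[196:246:2,306:320:1].tolist() if 0 else "row219",h[219,290:334].tolist(),"col311",h[190:250,311].tolist())
m=((p["color"].min(2)>90)&(p["depth"]>0)).astype(np.uint8)
k=np.zeros_like(m);k[152:280,240:385]=1;n,l,s,cc=cv2.connectedComponentsWithStats(m*k);i=1+np.argmax(s[1:,4]);m=(l==i)
X=np.array([back(p,q[::-1]) for q in np.argwhere(m)]);print("plate z",np.median(X[:,2]))
g=cv2.cvtColor(p["color"],cv2.COLOR_RGB2GRAY)
sc=[]
for u,v in((257,164),(369,168),(260,267),(361,268)):
    w=255.-g[v-7:v+8,u-7:u+8]; w=np.clip(w-np.median(w)-30,0,None); yy,xx=np.mgrid[v-7:v+8,u-7:u+8]; q=((xx*w).sum()/w.sum(),(yy*w).sum()/w.sum()); sc.append(f(q,112)); print("screw",np.round(q,1),sc[-1].round(1))
sc=np.array(sc);print("screw mean",sc.mean(0).round(1)); y=(sc[0]+sc[1]-sc[2]-sc[3]);x=sc[1]+sc[3]-sc[0]-sc[2]
print("yaw from y", np.degrees(np.arctan2(-y[0],y[1])),"from x",np.degrees(np.arctan2(x[1],x[0])))
save(p,"w1z.png",(270,150,354,250),6)
E
python3 plan.py 508 85 250 95.4
```

```text
red [311.90151515 176.59848485] [ 553.1 -176.6  112.5]
[ 294  194   35   51 1746]
bezel ((553.1298217773438, -220.7118377685547), (35.90085983276367, 54.67417907714844), 1.6475417613983154)
row219 [136, 133, 132, 122, 69, 34, 33, 28, 31, 34, 31, 31, 23, 24, 25, 20, 31, 46, 64, 64, 62, 64, 63, 62, 61, 59, 48, 22, 23, 23, 25, 32, 32, 35, 31, 29, 29, 27, 61, 112, 133, 134, 135, 136] col311 [218, 218, 218, 218, 71, 24, 49, 53, 51, 51, 50, 46, 48, 48, 39, 30, 32, 37, 61, 65, 62, 64, 62, 64, 63, 64, 62, 64, 64, 64, 62, 63, 62, 63, 62, 63, 61, 62, 41, 22, 16, 25, 20, 17, 26, 26, 25, 29, 30, 32, 30, 25, 28, 29, 117, 214, 216, 216, 216, 215]
plate z 111.61320822046503
screw [256.  164.5] [ 496.9 -166.1  112. ]
screw [368.  167.6] [ 609.2 -165.9  112. ]
screw [259.5 268.8] [ 497.5 -282.2  112. ]
screw [361. 268.] [ 609.9 -278.   112. ]
screw mean [ 553.4 -223.   112. ]
yaw from y 0.30867602968075347 from x 1.121814507228432
t 2.85 pos [ 561.5 -187.9  261.5] rpy [179.78  -0.18  91.71] f [ 0.4  0.4 -0.7] w 85.7 d [-53.5 272.9 -11.5] need 10
[[[0.915,-0.151,0.041,0.004,-0.003,-0.061],[0.916,-0.145,0.041,0.004,-0.003,-0.061],[0.917,-0.139,0.04,0.004,-0.003,-0.061],[0.917,-0.133,0.04,0.004,-0.003,-0.061],[0.918,-0.127,0.04,0.004,-0.003,-0.061],[0.919,-0.122,0.04,0.004,-0.003,-0.061],[0.92,-0.116,0.039,0.004,-0.003,-0.061],[0.921,-0.11,0.039,0.004,-0.003,-0.061],[0.921,-0.104,0.039,0.004,-0.003,-0.061],[0.922,-0.098,0.039,0.004,-0.003,-0.061]]]
```

View pics/w1z.png

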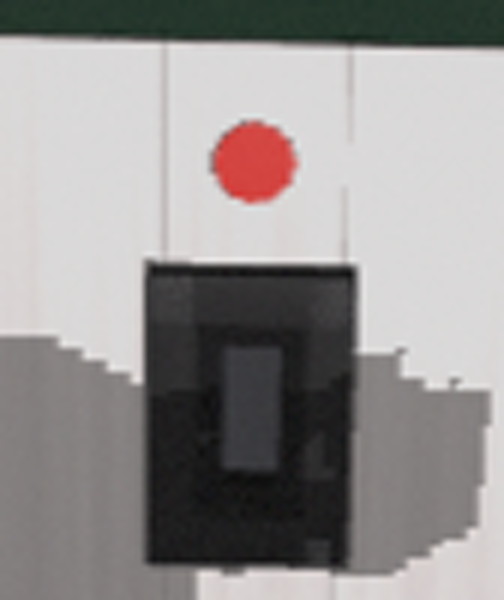

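The zoom shows the slot centred in the bezel, with the dot above it. The slot is at about (553.2, −221.2) with yaw about +0.8°. Next is the rack.

```bash
python3 -m crank '[[[0.92,-0.15,0.04,0,0,-0.06],[0.92,-0.14,0.04,0,0,-0.06],[0.92,-0.14,0.04,0,0,-0.06],[0.92,-0.13,0.04,0,0,-0.06],[0.92,-0.13,0.04,0,0,-0.06],[0.92,-0.12,0.04,0,0,-0.06],[0.92,-0.12,0.04,0,0,-0.06],[0.92,-0.11,0.04,0,0,-0.06],[0.92,-0.1,0.04,0,0,-0.06],[0.7,-0.1,0.04,0,0,-0.06],[0,0,0,0,0,0],[0,0,0,0,0,0]]]'
python3 - <<'E'
from look import *
p=shot("wrist"); np.save("w2.npy",p,allow_pickle=True); save(p,"w2.png",(180,60,460,270),2.8)
print(ctrl.read_state()["eef_pos"],np.degrees(ctrl.read_state()["tool_rot"]))
for q in("blade_grip","spare_grip","rack"): print(q,ctrl.search_frame(q,p)[:1])
for X in((505.4,107,118),(510.6,44.5,118)): print(proj(p,X))
E
```

```text
clock: 3.85
eef_pos: [508.5, 70.4, 247.5]
tool_rot: [3.138, 0.008, 1.631]
force: [-0.0, 0.4, -0.3]
width: 85.0
[508.47244942  70.4289162  247.53123189] [179.77997374   0.4056702   93.43649156]
blade_grip [{'extent': [320.2, 149.6, 17.7, 34.9], 'conf': 0.73}]
spare_grip [{'extent': [322.4, 208.6, 13.3, 43.1], 'conf': 0.67}]
rack [{'extent': [319.5, 165.2, 54.4, 116.6], 'conf': 0.58}]
[318.46112713 153.31181266]
[319.93137454 217.45866998]
```

View pics/w2.png

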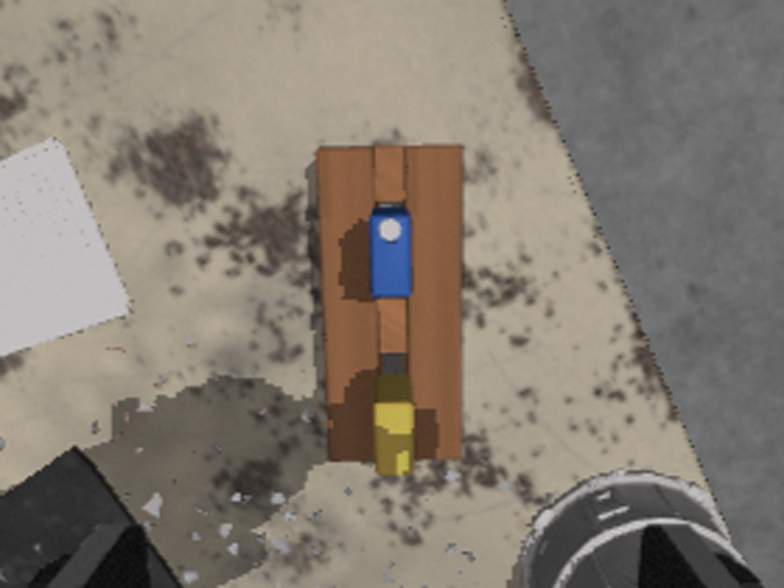

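The blue grip's top face is centred at about (319.6,150.7), with the pip at its outer (+y) end. The spare is at about (320,210).

```bash
python3 - <<'E'
from look import *
p=np.load("w2.npy",allow_pickle=True).item()
h=cv2.cvtColor(p["color"],cv2.COLOR_RGB2HSV).astype(int)
for nm,roi,hue in(("blue",(305,130,335,172),(100,130)),("yellow",(305,198,335,236),(20,35))):
    m=np.zeros(h.shape[:2],bool);s=h[roi[1]:roi[3],roi[0]:roi[2]]
    m[roi[1]:roi[3],roi[0]:roi[2]]=((s[...,0]>hue[0])&(s[...,0]<hue[1])&(s[...,1]>100)&(s[...,2]>110))
    if nm=="blue": m[roi[1]:roi[3],roi[0]:roi[2]]|=(s[...,1]<60)&(s[...,2]>170)
    X=np.array([np.r_[back(p,q[::-1]),back(p,q[::-1],z=118)[:2]] for q in np.argwhere(m)]);k=abs(X[:,2]-118)<8
    print(nm,m.sum(),k.sum(),"z",np.median(X[k,2]).round(1),"mean",X[k,3:].mean(0).round(1),cv2.minAreaRect(X[k,3:].astype(np.float32)))
# rack top by depth
pts=np.array([back(p,(u,v)) for v in range(105,230) for u in range(280,360) if p["depth"][v,u]>0]);w=pts[abs(pts[:,2]-45)<3]
print("rack z",np.median(w[:,2]),cv2.minAreaRect(w[:,:2].astype(np.float32)))
E
python3 plan.py 505.5 108 150 95; python3 plan.py 505.5 108 79 95
```

```text
blue 395 393 z 117.7 mean [506.1 109.1] ((505.8230285644531, 108.9754867553711), (12.805500030517578, 25.6597900390625), 3.8486359119415283)
yellow 334 333 z 117.6 mean [511.1  46. ] ((511.0977478027344, 45.8466682434082), (12.717435836791992, 26.99783706665039), 3.9032609462738037)
rack z 44.65114704876311 ((508.8044128417969, 77.30558013916016), (59.99492263793945, 135.17633056640625), 4.6197099685668945)
t 4.05 pos [508.9  69.2 247.5] rpy [179.77   0.43  93.3 ] f [-0.4 -0.1 -0.8] w 85.4 d [ -3.4  38.8 -97.5] need 4
[[[0.331,-0.013,0.81,0.009,0.018,-0.071],[0.329,-0.01,0.81,0.009,0.018,-0.071],[0.328,-0.007,0.811,0.009,0.018,-0.071],[0.326,-0.003,0.811,0.009,0.018,-0.071]]]
t 4.05 pos [508.9  69.2 247.5] rpy [179.77   0.43  93.3 ] f [-0.4 -0.1 -0.8] w 85.4 d [  -3.4   38.8 -168.5] need 6
[[[0.223,-0.01,0.934,0.006,0.012,-0.047],[0.222,-0.008,0.934,0.006,0.012,-0.047],[0.221,-0.007,0.935,0.006,0.012,-0.047],[0.22,-0.005,0.935,0.006,0.012,-0.047],[0.219,-0.003,0.935,0.006,0.012,-0.047],[0.218,-0.002,0.936,0.006,0.012,-0.047]]]
```

```bash
python3 -m crank '[[[0.33,0,0.81,0.01,0.02,-0.06],[0.33,0,0.81,0.01,0.02,-0.05],[0.33,0,0.81,0.01,0.02,-0.05],[0.33,0,0.81,0.01,0.02,-0.05],[0,0,0,0,0,0],[0,0,0,0,0,0]]]' 0.2; python3 plan.py 506 108.7 79 94.6 5
```

```text
clock: 4.55
eef_pos: [512.2, 99.5, 148.5]
tool_rot: [3.135, 0.003, 1.634]
force: [-0.3, 0.5, 1.0]
width: 34.3
t 4.55 pos [512.2  99.5 148.5] rpy [1.7962e+02 1.7000e-01 9.3620e+01] f [-0.3  0.5  1. ] w 34.3 d [ -6.2   9.2 -69.5] need 3
[[[0.065,-0.041,0.463,0.013,0.006,-0.033],[0.065,-0.04,0.463,0.013,0.006,-0.033],[0.065,-0.039,0.463,0.013,0.006,-0.033],[0.065,-0.038,0.463,0.013,0.006,-0.033],[0.064,-0.037,0.463,0.013,0.006,-0.033]]]
```

```bash
python3 -m crank '[[[0.15,-0.1,0.05,0.03,0.02,-0.08],[0.15,-0.1,0.05,0.03,0.01,-0.08],[0,0,0,0,0,0],[0,0,0,0,0,0]]]'; python3 plan.py 506 108.7 79 94.6 5
```

```text
clock: 4.88
eef_pos: [507.7, 105.7, 148.8]
tool_rot: [3.137, 0.001, 1.647]
force: [-0.2, -0.8, 0.8]
width: 34.3
t 4.8833 pos [507.7 105.7 148.8] rpy [1.7973e+02 5.0000e-02 9.4360e+01] f [-0.2 -0.8  0.8] w 34.3 d [ -1.7   3.  -69.8] need 3
[[[0.021,-0.012,0.465,0.009,0.002,-0.008],[0.021,-0.011,0.465,0.009,0.002,-0.008],[0.021,-0.011,0.465,0.009,0.002,-0.008],[0.021,-0.01,0.465,0.009,0.002,-0.008],[0.021,-0.01,0.465,0.009,0.002,-0.008]]]
```

```bash
python3 -m crank '[[[0.03,-0.03,0.47,0.02,0,-0.02],[0.03,-0.03,0.47,0.02,0,-0.02],[0.03,-0.03,0.47,0.02,0,-0.02],[0.03,-0.02,0.45,0.02,0,-0.02],[0.03,-0.02,0.35,0.02,0,0],[0,0,0,0,0,0],[0,0,0,0,0,0]]]'; python3 plan.py 506 108.7 79 94.6 2
```

```text
clock: 5.47
eef_pos: [509.5, 109.4, 86.6]
tool_rot: [3.133, 0.0, 1.653]
force: [0.3, -0.6, 0.6]
width: 33.8
t 5.4667 pos [509.5 109.4  86.6] rpy [1.7951e+02 1.0000e-02 9.4690e+01] f [ 0.3 -0.6  0.6] w 33.8 d [-3.5 -0.7 -7.6] need 1
[[[-0.006,-0.059,0.126,0.041,0.001,0.007],[-0.006,-0.059,0.126,0.041,0.001,0.007]]]
```

```bash
python3 -m crank '[[[0,-0.1,0.18,0.06,0,0],[0,-0.08,0.15,0.05,0,0],[0,0,0,0,0,0],[0,0,0,0,0,0]]]'; python3 plan.py 506 108.7 79 94.6 1
```

```text
clock: 5.8
eef_pos: [505.1, 108.9, 77.9]
tool_rot: [-3.141, -0.0, 1.652]
force: [0.2, -0.3, 0.6]
width: 34.2
t 5.8 pos [505.1 108.9  77.9] rpy [-1.7997e+02 -1.0000e-02  9.4650e+01] f [ 0.2 -0.3  0.6] w 34.2 d [ 0.9 -0.2  1.1] need 1
[[[-0.009,0.029,-0.037,-0.005,-0.001,0.008]]]
```

Well aligned, so I'll close the gripper.

```bash
python3 -m crank '[[[0,0.03,0,0,0,0],[0,0,0,0,0,0],[0,0,0,0,0,0],[0,0,0,0,0,0],[0,0,0,0,0,0],[0,0,0,0,0,0],[0,0,0,0,0,0]]]' 1; python3 plan.py 506 108.7 180 94.6 5
python3 - <<'E'
from look import *
p=shot("wrist"); save(p,"w3.png",(200,80,440,260),3)
E
```

```text
clock: 6.38
eef_pos: [506.4, 108.9, 78.6]
tool_rot: [3.141, -0.0, 1.652]
force: [0.5, 0.9, -0.9]
width: 13.4
t 6.3833 pos [506.4 108.9  78.6] rpy [ 1.7997e+02 -1.0000e-02  9.4630e+01] f [ 0.5  0.9 -0.9] w 13.4 d [ -0.4  -0.2 101.4] need 4
[[[-0.001,-0.003,-0.676,0.001,-0.0,0.001],[-0.001,-0.003,-0.676,0.001,-0.0,0.001],[-0.001,-0.003,-0.676,0.001,-0.0,0.001],[-0.001,-0.003,-0.676,0.001,-0.0,0.001],[-0.001,-0.003,-0.676,0.001,-0.0,0.001]]]
```

View pics/w3.png

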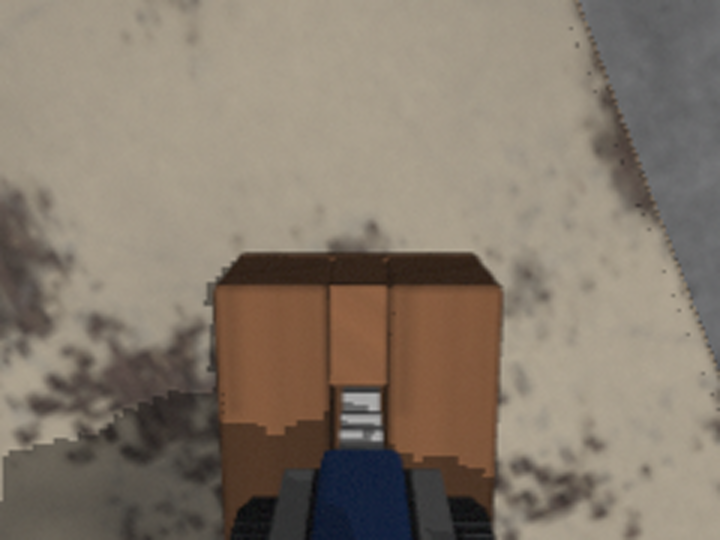

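The grip is held between both pads (width 13.4), with the notched edge visible on the camera side. I'll lift carefully.

```bash
python3 -m crank '[[[0,0,-0.25,0,0,0],[0,0,-0.3,0,0,0],[0,0,-0.3,0,0,0]]]' && python3 plan.py 506.2 108.7 130 94.6 3
```

```text
clock: 6.68
eef_pos: [504.9, 108.6, 104.2]
tool_rot: [-3.138, 0.001, 1.652]
force: [0.6, -0.9, -1.0]
width: 13.3
t 6.6833 pos [504.9 108.6 104.2] rpy [-1.7978e+02  4.0000e-02  9.4650e+01] f [ 0.6 -0.9 -1. ] w 13.3 d [ 1.3  0.1 25.8] need 1
[[[0.0,0.014,-0.287,-0.012,0.002,0.003],[0.0,0.014,-0.287,-0.012,0.002,0.003],[0.0,0.014,-0.286,-0.012,0.002,0.003]]]
```

```bash
python3 -m crank '[[[0,0.04,-0.35,-0.02,0,0],[0,0.03,-0.5,-0.02,0,0],[0,0.02,-0.8,-0.01,0,0],[0,0,-1,0,0,0],[0,0,-1,0,0,0],[0,0,-1,0,0,0],[0,0,-0.7,0,0,0],[0,0,0,0,0,0]]]' && python3 plan.py 553 -200 262 90.8
```

```text
clock: 7.35
eef_pos: [506.8, 109.6, 281.3]
tool_rot: [3.134, -0.001, 1.654]
force: [0.3, 0.7, -1.2]
width: 13.1
t 7.35 pos [506.8 109.6 281.3] rpy [ 1.7956e+02 -4.0000e-02  9.4750e+01] f [ 0.3  0.7 -1.2] w 13.1 d [  46.2 -309.6  -19.3] need 11
[[[-0.946,0.061,0.058,0.007,-0.001,0.06],[-0.946,0.067,0.058,0.007,-0.001,0.06],[-0.946,0.073,0.058,0.007,-0.001,0.06],[-0.945,0.079,0.059,0.007,-0.001,0.06],[-0.945,0.085,0.059,0.007,-0.001,0.06],[-0.944,0.091,0.059,0.007,-0.001,0.06],[-0.943,0.097,0.059,0.007,-0.001,0.06],[-0.943,0.103,0.059,0.007,-0.001,0.06],[-0.942,0.109,0.059,0.007,-0.001,0.06],[-0.941,0.115,0.059,0.007,-0.001,0.06],[-0.941,0.121,0.059,0.007,-0.001,0.06]]]
```

```bash
python3 -m crank '[[[-0.6,0.05,0.05,0.01,0,0.06],[-0.95,0.07,0.05,0.01,0,0.06],[-0.95,0.07,0.05,0.01,0,0.06],[-0.95,0.08,0.05,0.01,0,0.06],[-0.95,0.08,0.05,0.01,0,0.06],[-0.94,0.09,0.05,0.01,0,0.06],[-0.94,0.1,0.05,0.01,0,0.06],[-0.94,0.1,0.05,0.01,0,0.06],[-0.94,0.1,0.05,0.01,0,0.06],[-0.94,0.11,0.05,0.01,0,0.06],[-0.9,0.12,0.05,0.01,0,0.06],[-0.5,0.08,0.05,0,0,0.06]]]' && python3 -m crank '[[[0,0,0,0,0,0],[0,0,0,0,0,0]]]' && python3 plan.py 553.2 -221.2 230 90.8 3
```

```text
clock: 8.35
eef_pos: [552.6, -209.3, 267.4]
tool_rot: [3.14, -0.006, 1.59]
force: [0.5, -1.1, -1.8]
width: 13.5
clock: 8.52
eef_pos: [551.4, -213.0, 266.3]
tool_rot: [-3.141, -0.005, 1.583]
force: [-0.4, 0.1, -0.8]
width: 13.3
t 8.5167 pos [ 551.4 -213.   266.3] rpy [-179.95   -0.31   90.72] f [-0.4  0.1 -0.8] w 13.3 d [  1.8  -8.2 -36.3] need 2
[[[-0.093,0.019,0.403,-0.003,-0.017,-0.005],[-0.092,0.019,0.403,-0.003,-0.017,-0.005],[-0.092,0.019,0.403,-0.003,-0.017,-0.005]]]
```

```bash
python3 -m crank '[[[-0.12,0.03,0.5,0,-0.02,0],[-0.1,0.02,0.6,0,-0.02,0],[-0.07,0.02,0.6,0,-0.02,0],[0,0,0.2,0,0,0],[0,0,0,0,0,0],[0,0,0,0,0,0]]]' && python3 plan.py 553.2 -221.2 205 90.8 1
python3 - <<'E'
from look import *
a=shot("wrist");b=shot("scene");c=shot("top")
for n,p in zip("wst",(a,b,c)): np.save(f"v_{n}.npy",p,allow_pickle=True)
f=lambda p,cr,sz:cv2.resize(cv2.cvtColor(p["color"],cv2.COLOR_RGB2BGR)[cr[1]:cr[3],cr[0]:cr[2]],sz,interpolation=cv2.INTER_CUBIC)
cv2.imwrite("pics/v4.png",np.hstack([f(a,(240,90,400,270),(480,540)),f(b,(300,130,360,230),(320,540))]))
E
```

```text
clock: 9.02
eef_pos: [554.6, -209.1, 209.9]
tool_rot: [3.14, -0.005, 1.596]
force: [-0.7, 0.2, -1.3]
width: 13.5
t 9.0167 pos [ 554.6 -209.1  209.9] rpy [179.92  -0.31  91.46] f [-0.7  0.2 -1.3] w 13.5 d [ -1.4 -12.1  -4.9] need 1
[[[-0.403,-0.056,0.161,0.013,-0.051,0.111]]]
```

View pics/v4.png

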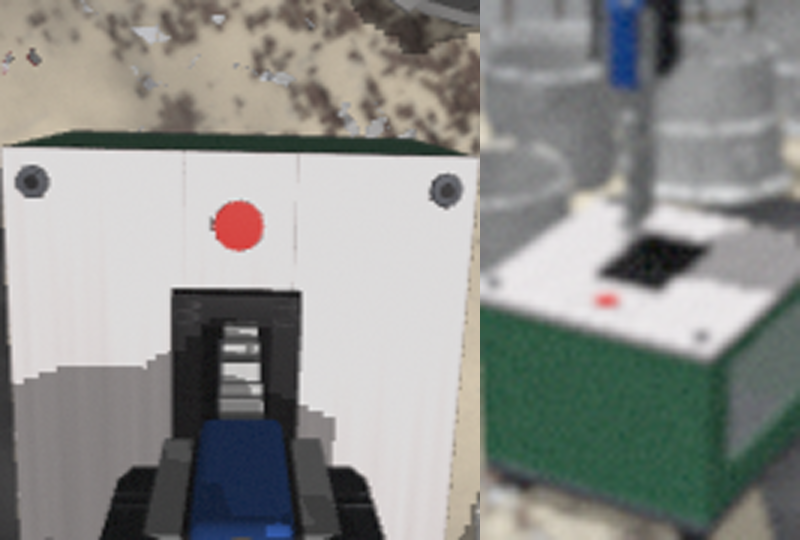

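The notched edge faces the dot. Laterally the blade sits at 242 against a bezel centre of 236, and the planned −1.4 mm in x accounts for that. Next I'll correct y.

```bash
python3 -m crank '[[[-0.3,-0.05,0.03,0.02,-0.05,0.1],[-0.15,0,0.03,0,-0.03,0],[0,0,0,0,0,0],[0,0,0,0,0,0],[0,0,0,0,0,0]]]' && python3 plan.py 553.2 -221.2 200 90.8 1
```

```text
clock: 9.58
eef_pos: [555.1, -226.5, 211.4]
tool_rot: [3.136, 0.008, 1.582]
force: [-0.3, -0.3, -0.3]
width: 13.5
t 9.5833 pos [ 555.1 -226.5  211.4] rpy [179.69   0.44  90.65] f [-0.3 -0.3 -0.3] w 13.5 d [ -1.9   5.3 -11.4] need 1
[[[0.181,-0.064,0.38,0.052,0.074,-0.025]]]
```

```bash
python3 -m crank '[[[0.12,-0.05,0.1,0.04,0.05,0],[0,0,0,0,0,0],[0,0,0,0,0,0],[0,0,0,0,0,0]]]' && python3 plan.py 553.2 -221.2 200 90.8 1
```

```text
clock: 9.92
eef_pos: [553.3, -222.4, 208.1]
tool_rot: [3.141, 0.001, 1.582]
force: [-0.3, 0.2, -0.6]
width: 13.6
t 9.9167 pos [ 553.3 -222.4  208.1] rpy [1.7996e+02 8.0000e-02 9.0640e+01] f [-0.3  0.2 -0.6] w 13.6 d [-0.1  1.2 -8.1] need 1
[[[0.04,-0.003,0.269,0.006,0.013,-0.026]]]
```

Run:
```python
from look import *
a=shot("wrist");b=shot("scene");s=ctrl.read_state();T=s["eef_pos"];print(T.round(1))
from scipy.spatial.transform import Rotation as Ro
R=Ro.from_euler("xyz",s["tool_rot"])
def tl(dx,dy,dz): # blade coordinates (from grip centre): blade y=tool x, blade x=tool y, up=-tool z
    return T+R.apply([dy,dx,-19-dz])
g=lambda p,pts:[proj(p,q).round(1).tolist() for q in pts]
pts=dict(tip=[tl(4,12,-90),tl(-4,12,-90)],line=[tl(4,12,-50),tl(-4,12,-50)],bezel=[np.array([553.2+sx*18,-221.2+sy*27,118]) for sx,sy in((-1,1),(1,1),(1,-1),(-1,-1))],lead=[np.array([553.2+sx*9,-221.2+sy*17,118]) for sx,sy in((-1,1),(1,1))],throat=[np.array([553.2+sx*5,-221.2+sy*13,114]) for sx,sy in((-1,1),(1,1))],red=[np.array([553.2,-176.2,112])])
ims=[]
for n,p,cr,k in(("wrist",a,(270,140,370,250),5),("scene",b,(305,125,355,207),6.7)):
    im=cv2.cvtColor(p["color"],cv2.COLOR_RGB2BGR)[cr[1]:cr[3],cr[0]:cr[2]];im=cv2.resize(im,None,fx=k,fy=k,interpolation=cv2.INTER_CUBIC)
    for (nm,q),col in zip(pts.items(),((0,255,0),(0,255,255),(255,0,255),(255,255,0),(0,128,255),(255,0,0))):
        for X in q:
            u=proj(p,X); u=((u-cr[:2]+.5)*k).round().astype(int); cv2.circle(im,tuple(map(int,u)),3,col,-1)
    ims.append(cv2.resize(im,(int(im.shape[1]*550/im.shape[0]),550)))
o=np.hstack(ims);print(o.shape);cv2.imwrite("pics/v5.png",o[:, :800])
```

```text
[ 553.4 -222.5  208.2]
(550, 835, 3)
```

View pics/v5.png

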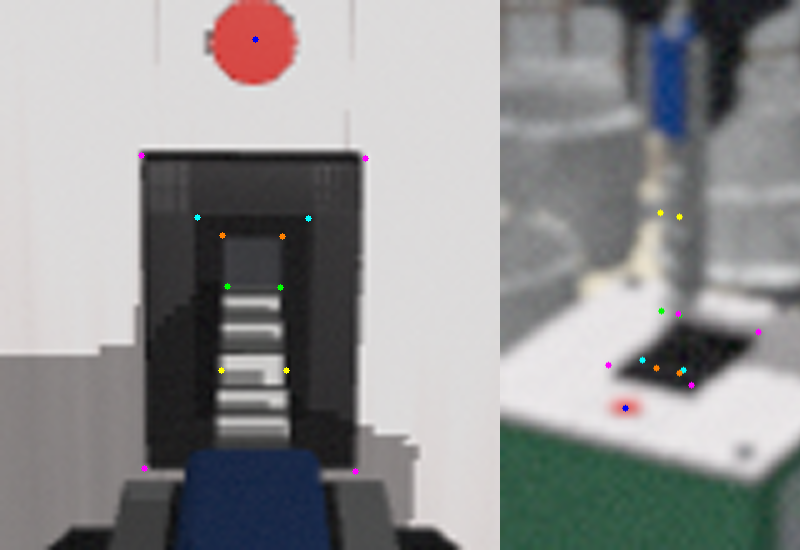

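The model overlay agrees with the images to about 1 mm. The blade's edge appears about 1 mm short in +y, and the bezel is about 0.5 mm further in +y, so my target is y ≈ −220.3.

```bash
python3 -m crank '[[[0.07,0,0.15,0,0.01,-0.02],[0,0,0,0,0,0],[0,0,0,0,0,0],[0,0,0.25,0,0,0],[0,0,0,0,0,0],[0,0,0,0,0,0],[0,0,0,0,0,0]]]' && python3 plan.py 553.3 -220.3 186 90.8 1
```

```text
clock: 10.6
eef_pos: [553.3, -220.0, 194.5]
tool_rot: [3.141, 0.0, 1.585]
force: [-0.2, -0.1, -1.1]
width: 13.1
t 10.6 pos [ 553.3 -220.   194.5] rpy [1.7998e+02 1.0000e-02 9.0790e+01] f [-0.2 -0.1 -1.1] w 13.1 d [-0.  -0.3 -8.5] need 1
[[[-0.011,-0.001,0.284,0.004,0.002,-0.001]]]
```

```bash
python3 -m crank '[[[-0.01,0,0.25,0,0,0],[0,0,0,0,0,0],[0,0,0,0,0,0],[0,0,0,0,0,0]]]' && python3 plan.py 553.3 -220.3 180 90.8 1; python3 -m crank '[[[0,0,0.15,0,0,0],[0,0,0,0,0,0],[0,0,0,0,0,0],[0,0,0,0,0,0]]]' && python3 plan.py 553.3 -220.3 175 90.8 1
```

```text
clock: 10.93
eef_pos: [553.3, -220.4, 186.0]
tool_rot: [3.141, 0.0, 1.584]
force: [0.1, 0.4, -0.6]
width: 13.4
t 10.9333 pos [ 553.3 -220.4  186. ] rpy [1.7999e+02 1.0000e-02 9.0780e+01] f [ 0.1  0.4 -0.6] w 13.4 d [ 0.   0.1 -6. ] need 1
[[[0.004,0.001,0.202,0.002,0.002,-0.003]]]
clock: 11.27
eef_pos: [553.4, -220.5, 181.2]
tool_rot: [3.141, 0.0, 1.584]
force: [-0.4, 0.3, -1.2]
width: 13.6
t 11.2667 pos [ 553.4 -220.5  181.2] rpy [1.7997e+02 2.0000e-02 9.0780e+01] f [-0.4  0.3 -1.2] w 13.6 d [-0.1  0.2 -6.2] need 1
[[[0.006,-0.003,0.206,0.005,0.003,-0.004]]]
```

The tip is inside the throat with no contact force, so I'll continue.

```bash
python3 -m crank '[[[0.01,0,0.2,0,0,0],[0,0,0,0,0,0],[0,0,0,0,0,0],[0,0,0,0,0,0]]]' && python3 plan.py 553.3 -220.3 165 90.8 1; python3 -m crank '[[[0,0,0.25,0,0,0],[0,0,0,0,0,0],[0,0,0,0,0,0],[0,0,0,0,0,0]]]' && python3 plan.py 553.3 -220.3 149 90.8 1
```

```text
clock: 11.6
eef_pos: [553.4, -220.4, 174.7]
tool_rot: [3.141, 0.001, 1.584]
force: [0.2, 0.5, -1.7]
width: 13.1
t 11.6 pos [ 553.4 -220.4  174.7] rpy [1.7996e+02 4.0000e-02 9.0770e+01] f [ 0.2  0.5 -1.7] w 13.1 d [-0.1  0.1 -9.7] need 1
[[[0.005,-0.004,0.322,0.007,0.007,-0.005]]]
clock: 11.93
eef_pos: [553.0, -220.5, 166.1]
tool_rot: [-3.141, 0.001, 1.584]
force: [0.6, 0.0, 0.1]
width: 13.5
t 11.9333 pos [ 553.  -220.5  166.1] rpy [-1.7999e+02  4.0000e-02  9.0760e+01] f [0.6 0.  0.1] w 13.5 d [  0.3   0.2 -17.1] need 1
[[[0.006,0.009,0.571,-0.002,0.006,-0.006]]]
```

```bash
python3 -m crank '[[[0,0.01,0.25,0,0,0],[0,0,0,0,0,0],[0,0,0,0,0,0],[0,0,0,0,0,0]]]' && python3 plan.py 553.3 -220.3 152 90.8 1; python3 -m crank '[[[0,0,0.17,0,0,0],[0,0,0,0,0,0],[0,0,0,0,0,0],[0,0,0,0,0,0]]]' && python3 plan.py 553.3 -220.3 149 90.8 1
python3 - <<'E'
from look import *
a=shot("wrist");b=shot("scene")
np.save("v6.npy",a,allow_pickle=True)
f=lambda p,cr,sz:cv2.resize(cv2.cvtColor(p["color"],cv2.COLOR_RGB2BGR)[cr[1]:cr[3],cr[0]:cr[2]],sz,interpolation=cv2.INTER_CUBIC)
cv2.imwrite("pics/v6.png",np.hstack([f(a,(270,155,370,265),(500,550)),f(b,(310,140,350,220),(275,550))]))
E
```

```text
clock: 12.27
eef_pos: [553.3, -220.5, 157.8]
tool_rot: [-3.141, 0.001, 1.584]
force: [0.0, 0.7, -0.6]
width: 13.6
t 12.2667 pos [ 553.3 -220.5  157.8] rpy [-1.7998e+02  4.0000e-02  9.0770e+01] f [ 0.   0.7 -0.6] w 13.6 d [-0.   0.2 -5.8] need 1
[[[0.006,-0.001,0.192,-0.003,0.006,-0.006]]]
clock: 12.6
eef_pos: [553.7, -220.5, 152.2]
tool_rot: [3.141, 0.001, 1.584]
force: [0.0, -0.2, -1.2]
width: 13.0
t 12.6 pos [ 553.7 -220.5  152.2] rpy [1.7998e+02 4.0000e-02 9.0770e+01] f [ 0.  -0.2 -1.2] w 13.0 d [-0.4  0.2 -3.2] need 1
[[[0.007,-0.012,0.108,0.003,0.006,-0.006]]]
```

View pics/v6.png

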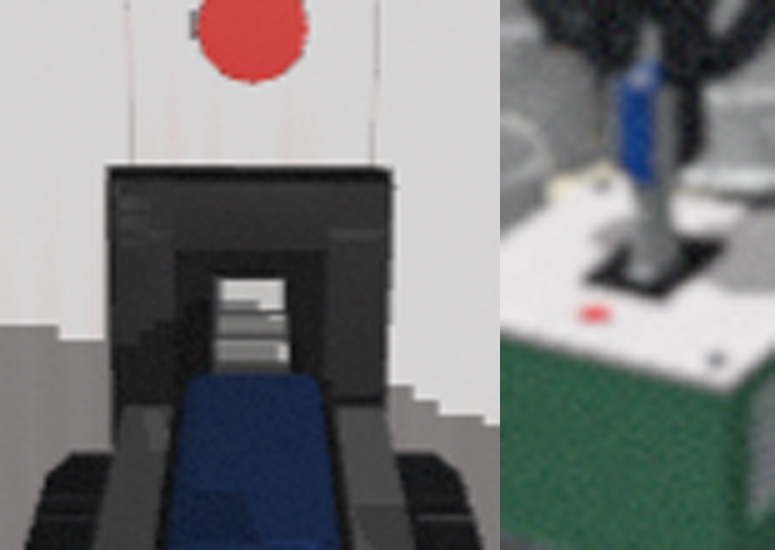

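The blade is in the slot, and its white band is visible just at the slot. I'll make the last 3 mm, then check the line height in the image.

```bash
python3 -m crank '[[[0,-0.01,0.1,0,0,0],[0,0,0,0,0,0],[0,0,0,0,0,0],[0,0,0,0,0,0]]]' && python3 plan.py 553.3 -220.3 149 90.8 1
python3 - <<'E'
from look import *
from scipy.spatial.transform import Rotation as Ro
a=shot("wrist");s=ctrl.read_state();T=s["eef_pos"];R=Ro.from_euler("xyz",s["tool_rot"])
e=lambda dz:proj(a,T+R.apply([12,0,-19-dz])).round(1).tolist()
print({d:e(d) for d in(-20,-30,-40,-48,-50,-52,-54,-60)})
u=int(round(e(-50)[0]));print("col",u,[int(x) for x in a["color"][195:245,u-3:u+4].mean((1,2))])
print("bezel edge +y",proj(a,(553.3,-193.8,118)),"lead",proj(a,(553.3,-203.8,118)))
f=lambda p,cr,sz:cv2.resize(cv2.cvtColor(p["color"],cv2.COLOR_RGB2BGR)[cr[1]:cr[3],cr[0]:cr[2]],sz,interpolation=cv2.INTER_CUBIC)
cv2.imwrite("pics/v7.png",f(a,(285,180,355,245),(750,600)) if 0 else f(a,(290,180,350,240),(600,600)))
E
```

```text
clock: 13.03
eef_pos: [553.6, -220.5, 149.3]
tool_rot: [3.141, 0.001, 1.584]
force: [-0.0, -1.1, -1.4]
width: 13.5
t 13.0333 pos [ 553.6 -220.5  149.3] rpy [1.7994e+02 5.0000e-02 9.0770e+01] f [-0.  -1.1 -1.4] w 13.5 d [-0.3  0.2 -0.3] need 1
[[[0.006,-0.009,0.009,0.01,0.008,-0.005]]]
{-20: [320.0, 231.1], -30: [320.0, 224.4], -40: [320.0, 218.5], -48: [320.0, 214.2], -50: [320.0, 213.1], -52: [320.0, 212.2], -54: [320.0, 211.2], -60: [320.0, 208.4]}
col 320 [51, 49, 48, 48, 47, 45, 45, 45, 43, 42, 44, 33, 29, 27, 26, 27, 106, 186, 123, 117, 116, 120, 73, 156, 120, 116, 90, 61, 127, 186, 122, 116, 77, 60, 54, 43, 42, 41, 42, 42, 43, 41, 42, 42, 42, 43, 43, 43, 42, 43]
bezel edge +y [320.08591417 190.13318976] lead [319.8522837  205.80461847]
```

View pics/v7.png

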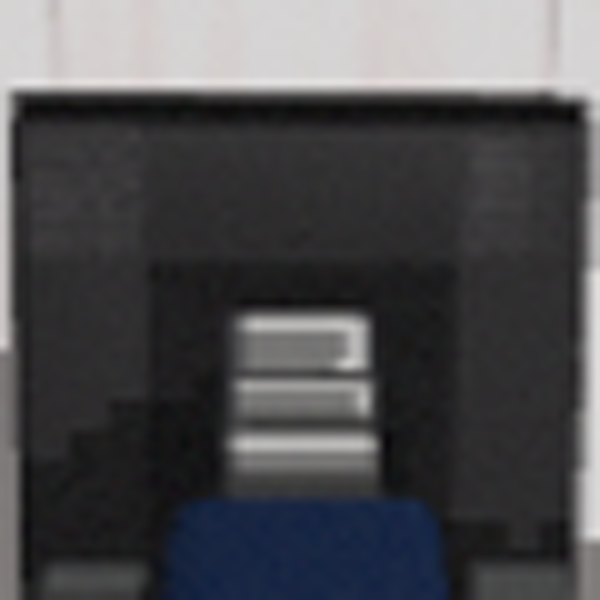

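Run:
```python
from look import *
from scipy.spatial.transform import Rotation as Ro
def run(p,T,rpy,nm):
    R=Ro.from_euler("xyz",rpy,degrees=True);X=lambda bx,by,dz:T+R.apply([by,bx,-19-dz])
    c=p["color"].astype(int);bl=(c[...,2]-c[...,0])
    u,v=proj(p,X(-7,14,-20));u0=int(round(proj(p,X(0,14,-10))[0]))
    print(nm,"pred grip bottom rows (+y face L,C,R):",[proj(p,X(k,14,-20)).round(1).tolist() for k in(-7,0,7)],"top",proj(p,X(0,14,20)).round(1),
      "\n line",proj(p,X(0,12,-50)).round(1),"tip",proj(p,X(0,12,-90)).round(1))
    for u in range(u0-2,u0+3): print(u,int(v)-8,bl[int(v)-8:int(v)+9,u].tolist())
    ul,vl=proj(p,X(0,12,-50)).round().astype(int);print("line cols",ul-5,"rows",vl-8);print(c[vl-8:vl+9,ul-5:ul+6].mean(2).astype(int))
p=shot("scene");s=ctrl.read_state();run(p,s["eef_pos"],np.degrees(s["tool_rot"]),"now")
print("bezel top centre",proj(p,(553.3,-220.7,118)))
p=np.load("v_s.npy",allow_pickle=True).item();run(p,np.array([554.6,-209.1,209.9]),[179.92,-.31,91.46],"before")
```

```text
now pred grip bottom rows (+y face L,C,R): [[331.4, 168.2], [329.0, 167.6], [326.6, 167.1]] top [328.9 152.8] 
 line [329.5 178.1] tip [329.6 191.9]
327 160 [44, 44, 43, 36, 32, 24, 12, 2, 0, -1, 0, -2, 0, -1, -2, 0, 3]
328 160 [84, 82, 83, 79, 76, 64, 28, 9, 0, -2, -2, -3, 0, -1, 1, 4, 1]
329 160 [110, 110, 102, 99, 107, 89, 64, 29, 9, 1, -1, 0, 2, 1, 1, 3, 3]
330 160 [102, 108, 100, 108, 94, 98, 97, 55, 21, 1, 1, -1, 3, 3, 5, 0, 4]
331 160 [70, 75, 79, 77, 72, 82, 71, 55, 20, 5, 1, 0, 3, 1, 3, 1, -2]
line cols 324 rows 170
[[230 226 223 221 205 171 125 104  96  99 134]
 [223 211 200 195 185 163 137 121 104  98 128]
 [208 187 171 165 156 152 146 139 111  99 117]
 [185 167 154 151 145 139 136 123 114  95 104]
 [170 154 149 135 127 121 121 112 101  98  95]
 [180 156 138 110 100 111 117 112 103  97  97]
 [191 154 110  81  83 106 119 115 103 106 100]
 [175 129  79  53  70  97 111 115 110 108  98]
 [129  83  52  47  55  89  99 110 108  96  89]
 [ 74  46  42  47  52  72  94  96  91  78  64]
 [ 44  42  43  35  48  54  68  70  70  55  46]
 [116  93  71  52  51  45  45  47  41  43  47]
 [182
[... 916 characters left out ...]
 107 110 120 130 140 127 112  97 108 119]
 [109 111 109 123 130 123 112 101  90 102 130]
 [106 102 113 127 133 121 114 102  93 108 126]
 [104 105 109 128 128 120 109 105 103 107 120]
 [106 103 104 116 121 120 115 110 108 108 117]
 [113 107 102 114 119 124 114 107 105 103 113]
 [109 108 107 117 132 132 116 103 100 101 114]
 [110 105 112 125 147 144 122 104  96  96 114]
 [106 108 111 130 146 143 123 102  93 101 111]
 [107 104 117 137 142 134 115  99  95  98 111]
 [110 110 128 153 153 130 106  98  97 100 116]
 [106 120 154 182 171 137 102  96  96 106 127]
 [135 153 180 196 187 148 115  99  97 109 140]
 [175 180 186 188 174 148 121 104  95 107 146]
 [198 185 162 154 147 132 117 104  98 100 131]]
```

Run:
```python
from look import *
from scipy.spatial.transform import Rotation as Ro
p=np.load("v_w.npy",allow_pickle=True).item();T=np.array([554.6,-209.1,209.9]);R=Ro.from_euler("xyz",[179.92,-.31,91.46],degrees=True)
for d in range(-20,-95,-5): print(d,proj(p,T+R.apply([12,0,-19-d])).round(1).tolist(),end=" ")
c=p["color"].astype(int)
print();
for v in range(192,236): print(v,c[v,310:332].mean(1).astype(int).tolist())
cv2.imwrite("pics/v8.png",cv2.resize(cv2.cvtColor(p["color"],cv2.COLOR_RGB2BGR)[190:236,300:340],(520,598),interpolation=cv2.INTER_NEAREST))
```

```text
-20 [320.2, 231.2] -25 [320.2, 227.7] -30 [320.1, 224.5] -35 [320.1, 221.4] -40 [320.1, 218.6] -45 [320.1, 215.8] -50 [320.1, 213.2] -55 [320.1, 210.8] -60 [320.1, 208.5] -65 [320.1, 206.3] -70 [320.1, 204.1] -75 [320.1, 202.1] -80 [320.1, 200.2] -85 [320.1, 198.4] -90 [320.1, 196.6] 
192 [54, 51, 52, 49, 52, 53, 52, 54, 53, 54, 54, 52, 55, 53, 54, 53, 55, 52, 55, 54, 56, 58]
193 [50, 49, 50, 52, 51, 51, 52, 52, 52, 51, 52, 53, 50, 53, 51, 52, 53, 54, 53, 52, 55, 51]
194 [51, 49, 51, 49, 51, 49, 49, 51, 51, 50, 50, 50, 50, 50, 51, 51, 51, 52, 49, 52, 51, 51]
195 [48, 47, 48, 49, 48, 50, 48, 50, 49, 48, 50, 51, 49, 51, 52, 51, 50, 50, 50, 51, 51, 52]
196 [32, 30, 34, 34, 31, 32, 34, 34, 35, 50, 48, 50, 47, 48, 49, 47, 49, 47, 48, 48, 50, 57]
197 [29, 29, 33, 31, 36, 56, 61, 52, 51, 57, 59, 59, 61, 68, 70, 63, 49, 49, 49, 47, 49, 61]
198 [31, 30, 29, 30, 45, 68, 77, 72, 61, 62, 62, 62, 60, 62, 63, 60, 49, 49, 49, 49, 49, 53]
199 [22, 23, 24, 22, 68, 125, 136, 135, 136, 136, 134, 136, 135, 134, 136, 120, 33, 32, 32, 33, 42, 54]
200 [20, 22, 24, 19, 57, 107, 124, 124, 124, 148, 197, 196,
[... 2845 characters left out ...]
, 63, 62, 62, 62, 63, 64, 65, 58, 31, 25, 31, 29]
229 [21, 24, 28, 49, 57, 58, 56, 58, 56, 56, 56, 57, 57, 56, 57, 57, 59, 53, 33, 31, 34, 31]
230 [41, 44, 43, 42, 46, 45, 44, 48, 45, 47, 46, 47, 49, 45, 49, 47, 46, 46, 45, 44, 46, 41]
231 [43, 46, 43, 45, 46, 43, 44, 43, 46, 46, 43, 44, 42, 45, 46, 47, 46, 47, 44, 44, 44, 45]
232 [42, 41, 45, 43, 46, 40, 43, 43, 44, 46, 46, 47, 44, 41, 42, 47, 42, 45, 45, 44, 45, 48]
233 [43, 45, 42, 45, 46, 44, 46, 44, 46, 44, 46, 46, 45, 45, 44, 45, 45, 46, 44, 43, 47, 45]
234 [44, 45, 44, 46, 45, 43, 45, 41, 44, 45, 45, 45, 44, 45, 43, 47, 41, 40, 45, 44, 46, 44]
235 [45, 43, 45, 46, 43, 46, 47, 44, 45, 45, 45, 46, 45, 44, 39, 46, 45, 45, 46, 45, 47, 45]
```

View pics/v8.png

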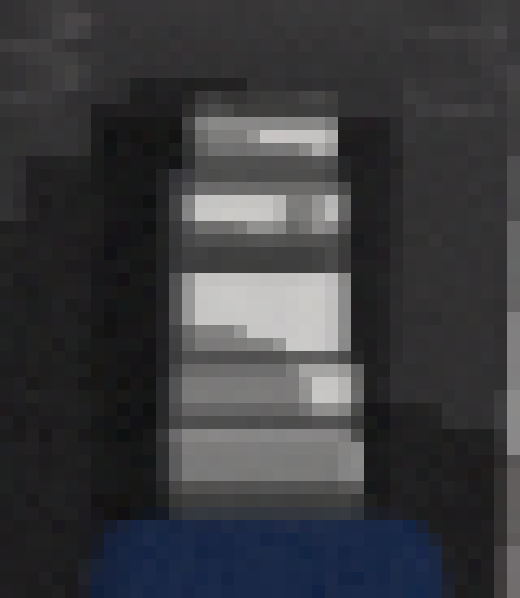

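The free-air view shows the wide tooth that carries the line, centred at row 213.5 against a prediction of 213.2. So the blade's height in the hand is right to about 1 mm. One last trim, then I'll hand in.

```bash
python3 -m crank '[[[0.01,-0.01,0.02,0,0,0],[0,0,0,0,0,0],[0,0,0,0,0,0],[0,0,0,0,0,0]]]' && python3 plan.py 553.3 -220.3 148.8 90.8 1; python3 -m crank '[[[0,0,0,0,0,0],[0,0,0,0,0,0],[0,0,0,0,0,0],[0,0,0,0,0,0],[0,0,0,0,0,0],[0,0,0,0,0,0]]]'
python3 - <<'E'
from look import *
b=shot("top")
for k,r in(("yellow",(230,200,262,225)),): print(k,seg(b,k,r)[1:], ctrl.read_state()["eef_pos"])
E
```

```text
clock: 13.47
eef_pos: [553.5, -220.4, 148.9]
tool_rot: [3.14, 0.001, 1.584]
force: [-0.0, -0.9, -2.0]
width: 13.3
t 13.4667 pos [ 553.5 -220.4  148.9] rpy [1.799e+02 7.000e-02 9.076e+01] f [-0.  -0.9 -2. ] w 13.3 d [-0.2  0.1 -0.1] need 1
[[[0.005,-0.007,0.005,0.017,0.013,-0.007]]]
clock: 13.97
eef_pos: [553.5, -220.4, 149.0]
tool_rot: [3.14, 0.001, 1.584]
force: [-0.1, -0.3, -1.1]
width: 13.3
yellow (array([241.91860465, 210.11627907]), array([236, 206,  13,   9,  86], dtype=int32)) [ 553.50003188 -220.46368453  148.9297909 ]
```

```bash
python3 -c "
from cell import ctrl
print(ctrl.finish_job())"
```

```text
the job is handed in; nothing more can be done
None
```

I drew the blue-gripped blade from the rack and turned it so its notched edge faces the red dot. I then lowered it upright through the slot to the white line and handed the job in at about 14 s, still holding the grip.

**Last checks**
- **Position:** TCP was at (553.5, −220.4, 149.0), with the slot measured at about (553.3, −220.7). Tool tilt was about 0.1° and yaw 90.8°, against a slot yaw of about 0.8°.
- **Line height:** from the arm's own position readings, the line is within about 1 mm of the bezel top, at z ≈ 118–118.4 against 118.
- **Forces:** the vertical force was about −1.1 N, which is the blade's own weight. It hangs free, and I saw no contact force on the way down.
- **Grip:** finger opening was 13.3 mm on the 14 mm grip.
- **Spare blade:** the yellow blade is at the same place in the top view as at the start.

**Disagreements:** the pictures put the blade 1–2 mm off the predicted position. The wrist view suggested about 1 mm in y, which I corrected. The scene view suggested the grip sat about 2 mm higher than computed, and I left that as camera error. I could not see the white line itself clearly at the end, so its height rests mainly on the arm's readings plus a free-air wrist view that agreed to about 1 mm.

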